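Vent a pressure filter cell through its locked valve

ROBOT

A 6-joint arm with a two-finger parallel gripper is mounted at the origin on the work surface. World frame = base frame: x ahead of the robot, y to its left, z up, the work surface at z = 0. Lengths are in mm, angles in rad, forces in N, time in s.
With the tool pointing down it reaches from about 350 to 775 mm from the base axis. Payload 7.3 kg.
Tool frame: the origin (TCP) lies at the very end of the fingers, on their centre line; the grasp point (between the pads) lies 19 mm behind it (bot.tcp_to_grasp is the distance from the TCP to the grasp point, in mm); z points along the fingers, y is the direction in which the jaws open and shut (so a half turn about z gives the same grasp; the last joint's range is limited). The gripper opens to 92 mm and grips with 3 to 60 N. Pads are 19 mm wide; open, the fingers measure 130 mm over their backs; the gripper's body (75 mm by 190 mm) begins 47 mm behind the grasp point.
Start: joints at [-1.36, 0.342, 1.524, -0, 1.275, -0.146], TCP at [183.394, -491.947, 226.741] pointing down, gripper open.
Joint ranges: [-2.53, 2.53], [-0.77, 2.02], [0.04, 2.7], [-1, 4.14], [0.28, 2.66], [-3.11, 3.11]. Speed limits (rad/s): [2.57, 2.57, 3.14, 3.14, 3.14, 3.14].

INTERFACE

Orientations are given as [roll, pitch, yaw] about the fixed x, y, z axes, in that order (R = Rz(yaw) Ry(pitch) Rx(roll)).
In Python, from plant import bot gives the robot as it stands. The module is installed in compiled form; this text tells all that it offers.
- The arm moves only by the tool carry_out, never from a script. Its argument "motion" is a list of rows, each a list of 5 numbers: the closure, from 0 (fully open) to 1 (shut), then the shift along the tool's x, y, z in mm, then the turn about the tool's z in degrees. In form: [[claw, dx, dy, dz, spin], ...]. A call has 1 to 10 rows; each row is the pose to reach, as a shift and turn from the pose measured when the call began, along the tool's axes at that moment; what a row does not reach only later rows make up. A row lasts 1/8 s, in which the tool goes at most 62.5 mm and 10.7 degrees, less where a joint would pass 70% of its speed; a pose out of reach is approached as far as the arm can. A call with a gripper value outside its range is refused whole. The fingers move at their own pace and stop on an object; the grip force is fixed at half the most. Time passes only in rows, so rows that repeat a pose let the fingers close. It gives the time, the measured TCP pose, the force and the opening at its end, in the units of the state.
- bot.get_obs(): the state, without advancing time (a new reading comes with each control period).
- bot.capture(name): name is "side" or "top" or "wrist"; returns a dict with "color" (420x560x3 uint8, red, green, blue), "depth" (420x560 float32, mm along the optical axis (not along the pixel's ray), 0 where there is no reading), "K" (3x3 intrinsics, pixels), "camera_from_world" (4x4, takes a point from world to camera coordinates). Camera axes: x right, y down, z forward; pixel columns grow to the right and rows downward; lengths in mm; the calibration is good to about 2 mm. A picture is of the moment at which its call begins.
- bot.close_job(): hands the job in, once; it reports no verdict.
The state is a dict: "time": time; "joint_positions": joint angles; "dq": joint speeds; "tau": joint torques, N m; "tool_pos": TCP position; "tcp_rot": TCP orientation; "contact_force": force on the tool from outside, world axes, zero at the start; "moment": the same for the moment, N m; "grip_width": finger opening in mm.
Only numpy, scipy, OpenCV 4.12 (cv2) and the standard library are available. Lean on these libraries where they do the work, as an engineer would, in place of code of your own. Each camera call takes 0.05 s, during which the arm holds its last target.

TASK

Vent the steel filter cell: unscrew the small knurled brass lock nut on top of its valve by at least two thirds of a turn (counter-clockwise from above), let go of it, then press the freed steel valve tip right down to its stop for two seconds and let it spring back, leaving the nut unscrewed. Never push down on the valve with more than about 15 N, and leave the sample bottles and the beaker where they stand.

Things in the scene. Friction and masses are not known exactly. Their poses are not given: they have to be found in the camera images.
- cell: Pressure filter cell bolted to the bench: steel cylinder 76 mm wide, rims and aluminium cap 90 mm wide, on a blue 130 mm square foot; flat cap top 92 mm above the bench. A small gauge and a spigot stick out low on its sides. Origin at the centre of its underside, z up.
- cap_top (a point): Centre of the flat cap top, 92 mm above the bench. The vent valve rises from here, upright, on this axis within 1 mm. How far it is screwed in differs each time and is NOT measured: see or feel it. With the nut tight the flat top of its tip pin stands 61 to 83 mm above this point; lock nut's underside 30 to 52 mm above it; below the nut an 11 mm brass stem with a 13 mm collar.
- lock_nut (a joint): Turn of the knurled brass nut (16 mm wide, 12 mm high, round), rad: 0 tight (starts at 0 to 0.3), grows counter-clockwise from above, stop 5.6; turns with 0.05 N m, stays where left. When tight its middle is 25 mm below the pin's top. It climbs the pin's thread by 6 mm a turn; turned while held at one height it presses the pin down. The pin can go down only as far as the nut has climbed.
- tip (a joint): How far the steel tip pin (7 mm wide, flat top, 19 mm of it free above the tight nut, 15 mm when unscrewed by 4.2 rad) is pressed down, m: 0 up, 0.004 at its stop. Its spring pushes back with 3 N at first and 7 N at the stop, and lifts it when released.
- seat (a joint): How far the rubber-mounted seat that carries collar, pin and nut has sunk into the stem, m: 0 unloaded, 0.001 for each 12 N of push down on the pin or nut (so a 7 N press lowers the whole by 0.6 mm more). Beyond 0.0017 (20 N) it is damaged.
- bottle_a: Loose sample bottle with grey contents and white cap, 48 mm diameter, 82 mm high, 0.12 kg; origin at the centre of its underside, z up. Leave it alone.
- bottle_b: Loose sample bottle like bottle_a, brown contents. Leave it alone.
- beaker: Loose empty glass beaker, 64 mm mouth diameter, 85 mm high, 0.12 kg; origin at the centre of its underside, z up. Leave it alone.

How it is judged:
By the outcome, as a careful person would: the job done as asked, in the order asked, and still so for the second after the job is handed in, with the robot touching nothing.
It also fails if it takes over 72 s, if anything falls off the work surface, if the arm or the gripper's body presses on something with over 40 N, if the wrist force passes 120 N, or if a joint passes its speed limit or range.

## Working session

There is one attempt and no reset: what is moved stays moved. The work goes in short steps, Python scripts to look and compute and a tool call to move; the robot and the scene stay as the last step left them, time stands still between calls to the robot, and variables do not carry over. Pictures are saved under pics/ and viewed, and the job is handed in when it is done.

Besides the shell and the picture viewer there is one more tool, called after "Request:" in YAML: its name, and indented under it one key for each argument. carry_out: Moves the arm, as the interface text tells. Its arguments: {"type":"object","properties":{"motion":{"type":"array","items":{"type":"array","items":{"type":"number"}}}},"required":["motion"]}

```bash
mkdir -p pics
python3 - <<'E'
from plant import bot
import cv2
o=bot.get_obs()
print({k:o[k] for k in o})
for n in ["side","top","wrist"]:
    c=bot.capture(n)
    cv2.imwrite(f"pics/{n}0.png",c["color"][:,:,::-1])
    print(n,c["K"].tolist(),c["camera_from_world"].round(3).tolist())
E
```

```text
{'time': 0.0, 'joint_positions': array([-1.36001937e+00,  3.42711636e-01,  1.52502034e+00,  1.24533687e-05,
        1.27538129e+00, -1.45957717e-01]), 'dq': array([-7.75062454e-05,  1.21998700e-03,  6.15193264e-04,  9.48700004e-05,
        2.36810641e-03,  8.50240885e-06]), 'tau': array([ 6.93579950e-04, -4.31241381e+01, -2.44213593e+01,  7.19156535e-02,
        5.60371298e-02, -1.28886263e-04]), 'tool_pos': array([ 183.29857756, -491.53178715,  226.04955102]), 'tcp_rot': array([-3.14008994e+00, -2.32940413e-04,  3.56730862e-01]), 'contact_force': array([ 0.17360664, -0.48860201,  1.2431533 ]), 'moment': array([ 0.01816759, -0.0331262 ,  0.06651758]), 'grip_width': 91.81282908691239}
side [[531.8584696569866, 0.0, 289.5487549170758], [0.0, 531.8584696569866, 212.70458546399473], [0.0, 0.0, 1.0]] [[-0.936, -0.353, 0.0, 555.054], [-0.224, 0.594, -0.773, 186.56], [0.273, -0.723, -0.634, 960.921], [0.0, 0.0, 0.0, 1.0]]
top [[451.3445361051545, 0.0, 278.6136007344547], [0.0, 451.3445361051545, 214.2980758173752], [0.0, 0.0, 1.0]] [[-0.006, -1.0, 0.007, 52.255], [-0.994, 0.005, -0.106, 604.45], [0.106, -0.008, -0.994, 1056.002], [0.0, 0.0, 0.0, 1.0]]
wrist [[312.05036258408137, 0.0, 281.3725549013312], [0.0, 312.05036258408137, 207.9089258343952], [0.0, 0.0, 1.0]] [[0.349, -0.937, -0.002, -525.264], [-0.901, -0.336, 0.273, -32.85], [-0.257, -0.094, -0.962, 390.287], [0.0, 0.0, 0.0, 1.0]]
```

View pics/side0.png

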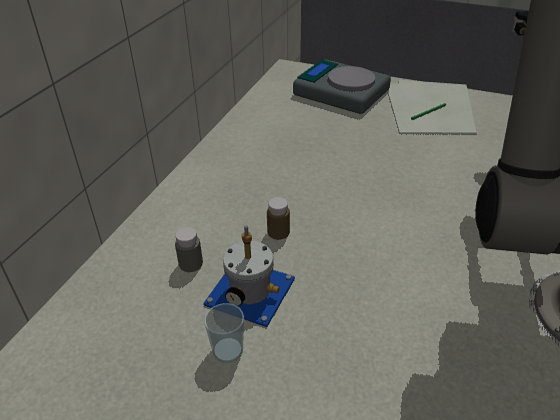

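View pics/top0.png

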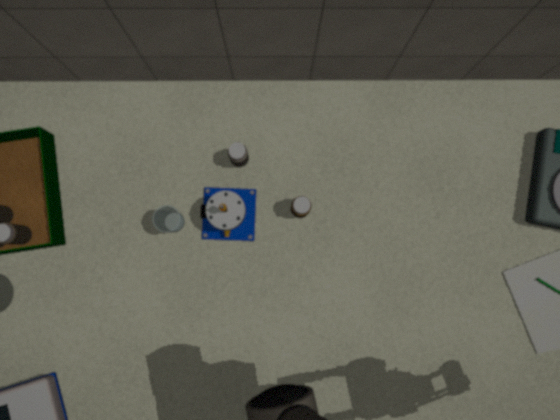

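View pics/wrist0.png

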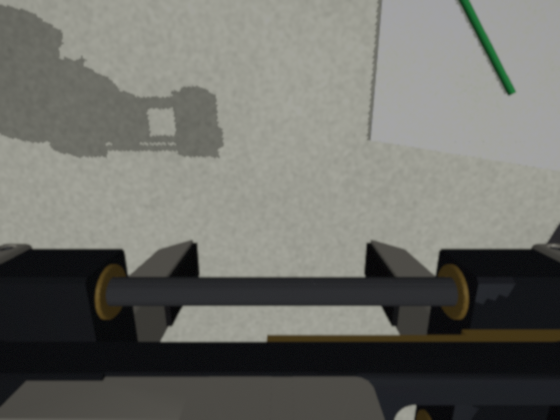

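The side view shows the cell at about (248,275) with the brass valve tip near (247,228). The bottles are at (188,250) and (278,218), and the beaker is at (226,333). In the top view the cap is at about (225,210). I'll zoom in and measure next.

```bash
cat > h.py <<'E'
import numpy as np, cv2
def ray(c,u,v):
    K=c["K"];T=c["camera_from_world"];R=T[:3,:3];t=T[:3,3]
    d=R.T@(np.linalg.inv(K)@[u,v,1]); return -R.T@t,d
def onz(c,u,v,z):
    o,d=ray(c,u,v); return o+d*(z-o[2])/d[2]
def proj(c,p):
    T=c["camera_from_world"];q=c["K"]@(T[:3,:3]@np.array(p,float)+T[:3,3]);return q[:2]/q[2]
def tri(c1,a,c2,b):
    o1,d1=ray(c1,*a);o2,d2=ray(c2,*b)
    s=np.linalg.lstsq(np.c_[d1,-d2],o2-o1,rcond=None)[0]
    p,q=o1+s[0]*d1,o2+s[1]*d2
    return (p+q)/2,np.linalg.norm(p-q)
E
python3 - <<'E'
from plant import bot
from h import *
S=bot.capture("side");T=bot.capture("top")
cs=S["color"][210:330,190:310,::-1];ct=T["color"][150:270,140:320,::-1]
cv2.imwrite("pics/s1.png",cv2.resize(cs[:75],None,fx=6.5,fy=6.5,interpolation=cv2.INTER_CUBIC))
cv2.imwrite("pics/t1.png",cv2.resize(ct,None,fx=4.4,fy=4.4,interpolation=cv2.INTER_CUBIC))
# blue foot contour
for n,c in(("side",S),("top",T)):
    h=cv2.cvtColor(c["color"],cv2.COLOR_RGB2HSV)
    m=cv2.inRange(h,(105,150,50),(130,255,255))
    cn=max([k for k in cv2.findContours(m,0,2)[0] if 100<cv2.boundingRect(k)[0]<300 and 150<cv2.boundingRect(k)[1]<340],key=cv2.contourArea)
    hull=cv2.convexHull(cn); b=cv2.minAreaRect(hull);print(n,b)
    if n=="top":
        print([onz(c,*p,8).round(1).tolist() for p in cv2.boxPoints(b)], onz(c,*b[0],8))
h=cv2.cvtColor(T["color"],cv2.COLOR_RGB2HSV)
m=cv2.inRange(h,(0,0,120),(180,60,255))
for k in cv2.findContours(m,0,2)[0]:
    if cv2.contourArea(k)>60:
        (u,v),r=cv2.minEnclosingCircle(k)
        if 100<u<340 and 120<v<260: print(u,v,r,onz(T,u,v,92),onz(T,u,v,82))
E
```

```text
side ((264.4937744140625, 294.905517578125), (34.84872817993164, 61.21506118774414), 29.9315128326416)
top ((228.63377380371094, 213.75477600097656), (50.86042785644531, 50.289363861083984), 2.0454084873199463)
[[550.0, 235.7, 8.0], [674.5, 232.8, 8.0], [669.3, 106.9, 8.0], [544.9, 111.4, 8.0]] [609.30810894 171.73663479   8.        ]
301.7272644042969 204.0 7.365985870361328 [621.69562148  -3.62634041  92.        ] [622.99469041  -4.22139629  82.        ]
225.04917907714844 209.0327911376953 18.396562576293945 [611.02941467 171.25848759  92.        ] [612.22411326 172.37470442  82.        ]
301.1822509765625 211.8348846435547 282.0163269042969 [603.69792496  -2.17682196  92.        ] [604.82088389  -2.75769409  82.        ]
```

View pics/s1.png

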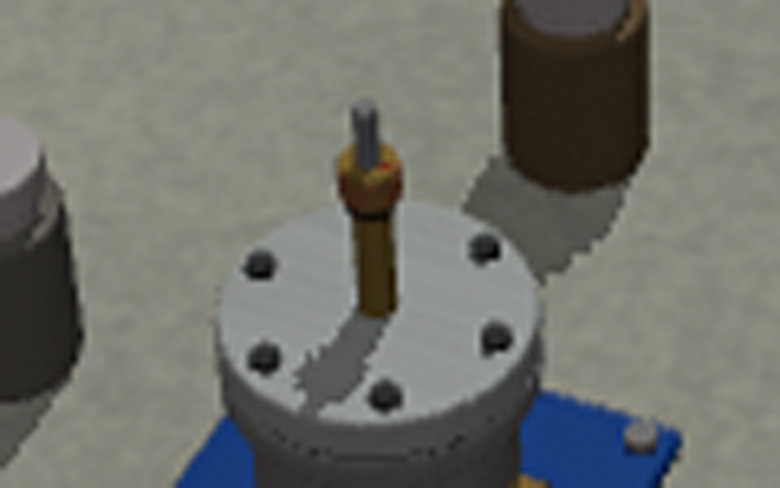

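View pics/t1.png

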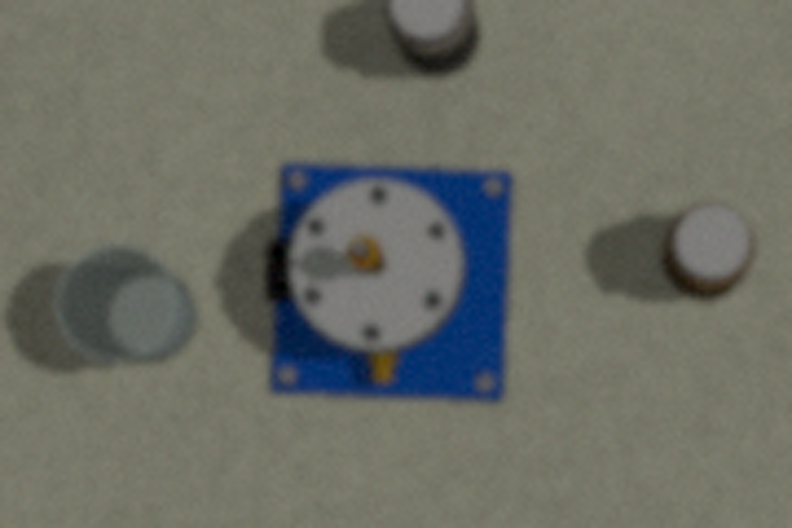

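Run:
```python
from plant import bot
from h import *
S=bot.capture("side");T=bot.capture("top")
off=lambda u,v,f,ox,oy:((u+.5)/f-.5+ox,(v+.5)/f-.5+oy)
ps=off(364,104,6.5,190,210);pt=off(358,246,4.4,140,150)
print(ps,pt,tri(S,ps,T,pt))
# cap ellipse top view/side view
cap=off(377,264,4.4,140,150);print("cap top",onz(T,*cap,92))
cs=off(378,312,6.5,190,210);print("cap side",onz(S,*cs,92))
for z in range(150,182,4): print(z,proj(S,(610.5,171,z)),proj(T,(610.5,171,z)))
# HSV of nut, pin
u,v=map(round,ps)
for vv in range(v-2,v+34,1): print(vv,S["color"][vv,u-5:u+6].tolist()) if vv%4==0 else 0
D=S["depth"]
print(D[v:v+32:2,u+1])
for n,(u,v) in {"beaker":(226,333)}.items(): pass
```

```text
(245.5769230769231, 225.57692307692307) (220.97727272727272, 205.52272727272725) (array([608.7042239 , 171.11451907, 168.37728194]), np.float64(1.4710596940471663))
cap top [609.69412582 170.68918232  92.        ]
cap side [608.710105   169.69741453  92.        ]
150 [244.77750321 233.38566319] [222.17573987 206.09206041]
154 [244.65285354 231.62824325] [221.9567133  205.85942777]
158 [244.52750357 229.86094986] [221.73587675 205.62487273]
162 [244.40144738 228.08369958] [221.51320771 205.38837136]
166 [244.27467899 226.29640802] [221.28868328 205.14989934]
170 [244.14719234 224.49898986] [221.06228015 204.90943192]
174 [244.01898131 222.69135877] [220.83397467 204.66694396]
178 [243.89003972 220.87342746] [220.60374273 204.42240988]
224 [[136, 137, 125], [135, 136, 125], [132, 134, 122], [133, 135, 123], [136, 136, 124], [136, 136, 125], [135, 136, 124], [136, 136, 125], [136, 137, 126], [137, 138, 127], [137, 138, 127]]
228 [[140, 140, 130], [141, 142, 131], [148, 149, 136], [68, 68, 67], [57, 56, 58], [60, 59, 61], [42, 42, 45], [112, 113, 105], [135, 135, 124], [132, 133, 122], [
[... 671 characters left out ...]
, [146, 150, 147]]
248 [[146, 149, 147], [146, 150, 148], [151, 156, 154], [103, 101, 89], [54, 43, 22], [56, 45, 18], [57, 46, 21], [57, 46, 20], [52, 40, 17], [67, 60, 42], [148, 152, 150]]
252 [[145, 150, 147], [147, 151, 147], [148, 153, 150], [126, 127, 121], [54, 45, 24], [56, 43, 18], [58, 46, 19], [59, 47, 22], [54, 43, 17], [43, 30, 6], [151, 156, 155]]
256 [[144, 148, 145], [145, 148, 146], [147, 151, 149], [155, 159, 158], [59, 50, 34], [54, 42, 16], [57, 46, 21], [58, 46, 20], [56, 44, 19], [45, 33, 8], [124, 124, 116]]
[902.1201  904.0357  903.1217  907.8133  911.5194  908.12933 908.6961
 912.06604 910.2275  922.758   924.5309  929.3659  929.53546 931.59827
 935.15015 940.6674 ]
```

Request:
carry_out:
  motion:
    - [0,45,-34,0,4]
    - [0,90,-67,0,8]
    - [0,135,-101,0,12]
    - [0,180,-135,0,16]
    - [0,225,-168,0,20]
    - [0,270,-202,0,24]
    - [0,315,-236,0,28]
    - [0,360,-269,0,32]
    - [0,405,-303,0,36]
    - [0,450,-337,0,40]

```text
time: 1.6
tool_pos: [488.2, -17.2, 226.9]
tcp_rot: [-3.141, -0.0, -0.344]
contact_force: [1.9, -0.8, 0.6]
grip_width: 91.8
```

```bash
cat > go.py <<'E'
import sys
from plant import bot
from h import *
from scipy.spatial.transform import Rotation as R
o=bot.get_obs();tgt=np.array([float(a) for a in sys.argv[1:4]]);
M=R.from_euler("xyz",o["tcp_rot"]).as_matrix()
print("t",round(o["time"],2),"pos",o["tool_pos"].round(2),"rot",o["tcp_rot"].round(4),"q",o["joint_positions"].round(3),"F",o["contact_force"].round(2),"M",o["moment"].round(3),"w",round(o["grip_width"],2))
print("shift",(M.T@(tgt-o["tool_pos"])).round(2))
if len(sys.argv)>4: print("spin",np.degrees(o["tcp_rot"][2]-float(sys.argv[4])).round(2))
E
python3 go.py 609.6 170.6 226 -0.656
```

```text
t 1.6 pos [488.17 -17.19 226.87] rot [-3.1414e+00 -5.0000e-04 -3.4350e-01] q [-0.192  0.275  1.621  0.     1.246  1.722] F [ 1.9  -0.8   0.61] M [ 0.07  -0.002 -0.041] w 91.82
shift [  51.08 -217.71    0.93]
spin 17.9
```

Request:
carry_out:
  motion:
    - [0,10,-44,0,4]
    - [0,20,-87,0,8]
    - [0,31,-131,0,12]
    - [0,41,-174,0,15]
    - [0,49,-206,0,17]
    - [0,51,-217.7,0,17.9]
    - [0,51,-217.7,0,17.9]
    - [0,51,-217.7,0,17.9]

```text
time: 2.6
tool_pos: [609.1, 169.5, 227.1]
tcp_rot: [3.141, -0.0, -0.656]
contact_force: [-0.0, 0.0, -0.5]
grip_width: 92.1
```

```bash
python3 go.py 609.6 170.6 226 -0.656
python3 - <<'E'
from plant import bot
from h import *
for n in ["side","wrist"]:
    c=bot.capture(n); im=c["color"][:,:,::-1]
    if n=="side": im=cv2.resize(im[100:300,150:400],None,fx=3,fy=3,interpolation=cv2.INTER_CUBIC)
    cv2.imwrite(f"pics/{n}2.png",im)
    if n=="wrist": print(proj(c,(609.6,170.6,168)),proj(c,(609.6,170.6,92)))
E
```

```text
t 2.6 pos [609.11 169.54 227.08] rot [ 3.1414e+00 -4.0000e-04 -6.5640e-01] q [ 0.151  0.543  1.2   -0.     1.398  2.378] F [-0.03  0.04 -0.47] M [0.063 0.01  0.027] w 92.13
shift [-0.26 -1.14  1.08]
spin -0.02
[280.42246815 226.15916584] [280.6707995  200.28112694]
```

View pics/wrist2.png

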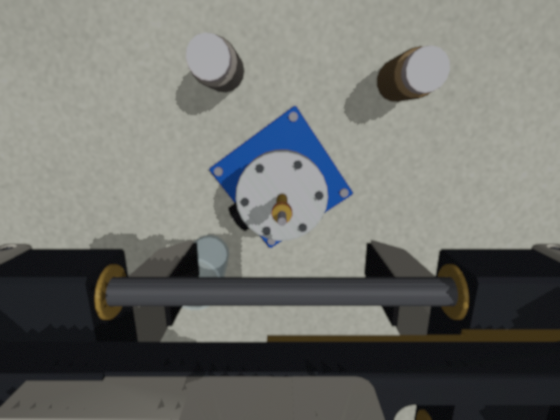

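View pics/side2.png

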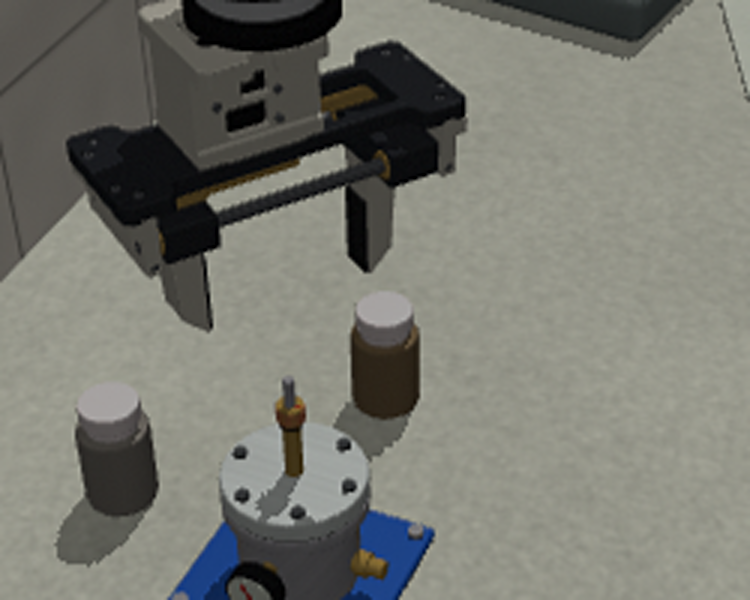

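The wrist view shows the cap centred at about (282,195) and the nut and pin at about (283,214), midway between the fingers. I'll refine the axis from a zoomed crop.

Run:
```python
from plant import bot
from h import *
c=bot.capture("wrist");S=bot.capture("side")
im=c["color"][:,:,::-1][180:240,245:320]
cv2.imwrite("pics/w3.png",cv2.resize(im,None,fx=10,fy=10,interpolation=cv2.INTER_CUBIC))
g=c["color"];m=cv2.inRange(cv2.cvtColor(g,cv2.COLOR_RGB2HSV),(0,0,120),(180,50,255))
m[250:]=0;mm=cv2.inRange(cv2.cvtColor(g,cv2.COLOR_RGB2HSV),(8,110,50),(28,255,255));mm[245:]=0;mm[:,:245]=0;mm[:,320:]=0;mm[:180]=0
ys,xs=np.nonzero(mm);print("brass",xs.min(),xs.max(),ys.min(),ys.max(),xs.mean())
for y in range(ys.min(),ys.max()+1,2):
    r=xs[ys==y]; print(y,r.min(),r.max(),c["depth"][y,282].round(1))
for z in (92,130,150,168): print(z,proj(c,(609.6,170.6,z)),proj(c,(609.6,170.6,z)+np.array([3,0,0])),proj(c,(609.6,170.6,z)+np.array([0,3,0])))
```

```text
brass 272 291 195 220 281.56934306569343
195 280 283 289.7
197 278 285 282.5
199 278 285 275.3
201 277 285 255.4
203 277 286 250.1
205 275 288 248.8
207 274 289 249.0
209 273 290 250.5
211 272 290 247.7
213 273 291 240.8
215 273 291 236.3
217 274 290 232.5
219 275 289 232.1
92 [280.79273975 200.3060477 ] [278.89472107 197.92563666] [278.34564281 202.13597573]
130 [280.69282425 211.45920337] [278.53276973 208.77774778] [277.90984933 213.51940398]
150 [280.62833118 218.65829958] [278.29902501 215.78593778] [277.6286606  220.86437785]
168 [280.56102687 226.17120328] [278.05499614 223.10246916] [277.33530318 228.52721209]
```

View pics/w3.png

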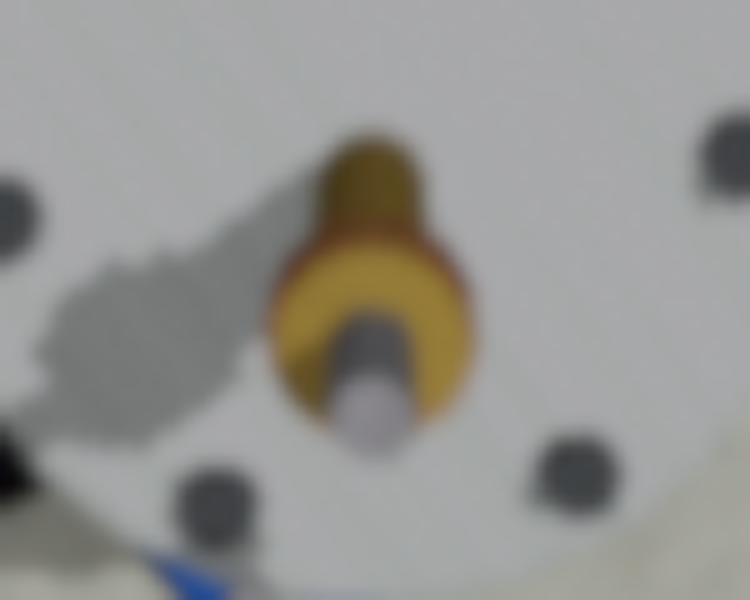

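Run:
```python
from plant import bot
from h import *
W=bot.capture("wrist");S=bot.capture("side")
def pts(c,sl):
    r,k=sl; D=c["depth"]; out=[]
    for v in range(*r):
        for u in range(*k):
            if D[v,u]>0:
                o,d=ray(c,u,v); out.append(o+d*D[v,u])
    return np.array(out)
f=lambda c,sl:(np.median(pts(c,sl),0).round(1),pts(c,sl)[:,2].std().round(1))
print("W pin",f(W,((219,224),(279,285))))
print("W nut top",f(W,((207,210),(278,287))), f(W,((211,215),(273,277))))
print("W cap",f(W,((198,208),(300,310))),f(W,((180,190),(255,310))))
print("W bench",f(W,((20,40),(280,350))))
print("S pin",f(S,((226,229),(245,248))),"cap",f(S,((255,265),(255,264))),f(S,((252,262),(230,240))),"stem",f(S,((246,256),(245,250))))
# side cap ellipse
for c,n,b in((S,"S",(225,285,220,278)),(W,"W",(140,245,230,335))):
    g=cv2.cvtColor(c["color"],cv2.COLOR_RGB2HSV);m=cv2.inRange(g,(0,0,120),(180,30,255)) 
    sub=np.zeros_like(m);sub[b[0]:b[1],b[2]:b[3]]=m[b[0]:b[1],b[2]:b[3]]
    cv2.imwrite(f"pics/m{n}.png",cv2.resize(sub[b[0]:b[1],b[2]:b[3]],None,fx=5,fy=5))
    # bolts
    g=c["color"].sum(2)
```

```text
W pin (array([611.3, 168.7, 163.5]), np.float64(0.8))
W nut top (array([614.8, 165.6, 144.5]), np.float64(0.6)) (array([615.5, 172.7, 144.8]), np.float64(0.6))
W cap (array([593.8, 154.1,  91.4]), np.float64(0.7)) (array([621.4, 160.6,  91.4]), np.float64(0.7))
W bench (array([722.4,  37. ,  -0.8]), np.float64(0.8))
S pin (array([608.4, 169.9, 164.1]), np.float64(1.3)) cap (array([587.4, 168.1,  92.9]), np.float64(1.1)) (array([631.3, 176.7,  92.8]), np.float64(1.2)) stem (array([608. , 172.2, 111.2]), np.float64(7.1))
```

```bash
cat > lat.py <<'E'
from plant import bot
from h import *
W=bot.capture("wrist");o=bot.get_obs()
g=W["color"].astype(int)
# brass: red-blue large
roi=g[185:235,255:310]; w=np.clip(roi[:,:,0]-roi[:,:,2]-12,0,40).astype(float)
xs=np.arange(255,310)
e=[]
for r in range(5,40):
    row=w[r]
    if row.sum()>120:
        k=np.nonzero(row>12)[0]; e.append((185+r,xs[k[0]],xs[k[-1]],(xs[k[0]]+xs[k[-1]])/2))
e=np.array(e); nut=e[(e[:,2]-e[:,1])>=15]; st=e[(e[:,2]-e[:,1])<11]
print("nut rows",nut[0,0],nut[-1,0],"mid",nut[:,3].mean().round(2),"stem mid",st[:,3].mean().round(2))
# pin: grey in rows 212..226
h=cv2.cvtColor(W["color"],cv2.COLOR_RGB2HSV)
print("pos",o["tool_pos"].round(2),"yaw",o["tcp_rot"][2].round(4),"tilt",o["tcp_rot"][:2].round(4))
# where tool axis at nut height projects with nominal calibration
from scipy.spatial.transform import Rotation as R
p=o["tool_pos"].copy(); a=proj(W,(p[0],p[1],145)); M=R.from_euler("xyz",o["tcp_rot"]).as_matrix()
b=proj(W,p+M[:,1]*10+[0,0,145-p[2]])
print("axis proj at z145",a.round(2),"10mm tool y ->",(b-a).round(2))
E
python3 lat.py
```

```text
nut rows 206.0 219.0 mid 282.32 stem mid 282.44
pos [609.48 170.26 227.16] yaw -0.6563 tilt [-3.1411e+00 -6.0000e-04]
axis proj at z145 [281.8  216.45] 10mm tool y -> [ 1.243e+01 -1.000e-02]
```

Request:
carry_out:
  motion:
    - [0,0,0,0,-10]
    - [0,0,0,0,-20]
    - [0,0,0,0,-30]
    - [0,0,0,0,-40]
    - [0,0,0,0,-50]
    - [0,0,0,0,-60]
    - [0,0,0,0,-70]
    - [0,0,0,0,-80]
    - [0,0,0,0,-90]
    - [0,0,0,0,-90]

```text
time: 4.2
tool_pos: [609.5, 170.2, 227.2]
tcp_rot: [3.141, -0.0, 0.913]
contact_force: [-1.1, 1.1, 0.2]
grip_width: 91.9
```

```bash
python3 lat.py
```

```text
nut rows 208.0 221.0 mid 281.86 stem mid 281.67
pos [609.49 170.11 227.19] yaw 0.9107 tilt [ 3.1409e+00 -5.0000e-04]
axis proj at z145 [279.63 215.14] 10mm tool y -> [12.45  0.02]
```

Request:
carry_out:
  motion:
    - [0,0,0,0,-10]
    - [0,0,0,0,-20]
    - [0,0,0,0,-30]
    - [0,0,0,0,-40]
    - [0,0,0,0,-50]
    - [0,0,0,0,-60]
    - [0,0,0,0,-70]
    - [0,0,0,0,-80]
    - [0,0,0,0,-90]
    - [0,0,0,0,-90]

```text
time: 5.5
tool_pos: [609.5, 170.1, 227.2]
tcp_rot: [3.141, 0.001, 2.477]
contact_force: [-0.2, -0.3, -0.2]
grip_width: 91.9
```

```bash
python3 lat.py; python3 go.py 609 169.5 227
```

```text
nut rows 207.0 221.0 mid 280.2 stem mid 280.28
pos [609.46 170.13 227.21] yaw 2.4757 tilt [3.141e+00 6.000e-04]
axis proj at z145 [280.85 212.81] 10mm tool y -> [1.247e+01 1.000e-02]
t 5.55 pos [609.46 170.13 227.21] rot [3.1410e+00 6.0000e-04 2.4757e+00] q [ 0.151  0.544  1.199 -0.     1.398 -0.754] F [-0.3  -0.01 -0.56] M [ 0.033 -0.11  -0.016] w 91.75
shift [-0.03 -0.78  0.21]
```

Request:
carry_out:
  motion:
    - [0,-0.4,-0.8,5,10]
    - [0,-0.4,-0.8,10,20]
    - [0,-0.4,-0.8,15,30]
    - [0,-0.4,-0.8,20,40]
    - [0,-0.4,-0.8,25,50]
    - [0,-0.4,-0.8,30,60]
    - [0,-0.4,-0.8,35,70]
    - [0,-0.4,-0.8,40,80]
    - [0,-0.4,-0.8,45,90]
    - [0,-0.4,-0.8,45,100]

```text
time: 6.8
tool_pos: [609.1, 169.2, 181.7]
tcp_rot: [3.142, 0.0, 0.719]
contact_force: [0.6, 0.4, 0.5]
grip_width: 91.7
```

```bash
python3 go.py 609.26 169.25 120 -0.656
```

```text
t 6.8 pos [609.11 169.2  181.7 ] rot [3.1415e+00 1.0000e-04 7.1920e-01] q [ 0.15   0.574  1.272 -0.     1.295  1.002] F [0.59 0.43 0.49] M [-0.021 -0.037 -0.017] w 91.71
shift [1.50e-01 5.00e-02 6.17e+01]
spin 78.79
```

Request:
carry_out:
  motion:
    - [0,0.1,0,5,10]
    - [0,0.1,0,12,20]
    - [0,0.1,0,20,30]
    - [0,0.1,0,30,40]
    - [0,0.1,0,40,50]
    - [0,0.1,0,50,60]
    - [0,0.1,0,56,70]
    - [0,0.1,0,61.7,80]
    - [0,0.1,0,61.7,84]
    - [0,0.1,0,61.7,84]

```text
time: 8.05
tool_pos: [609.2, 169.3, 119.9]
tcp_rot: [3.141, -0.0, -0.75]
contact_force: [-0.2, 0.7, -0.4]
grip_width: 91.8
```

```bash
python3 go.py 609.26 169.25 120
python3 - <<'E'
from plant import bot
from h import *
S=bot.capture("side")
cv2.imwrite("pics/s4.png",cv2.resize(S["color"][180:290,190:310,::-1],None,fx=5,fy=5,interpolation=cv2.INTER_CUBIC))
E
```

```text
t 8.05 pos [609.2  169.26 119.93] rot [ 3.1414 -0.     -0.75  ] q [ 0.15   0.63   1.351 -0.     1.161  2.471] F [-0.16  0.69 -0.37] M [ 0.08   0.057 -0.018] w 91.83
shift [ 0.05 -0.04 -0.07]
```

View pics/s4.png

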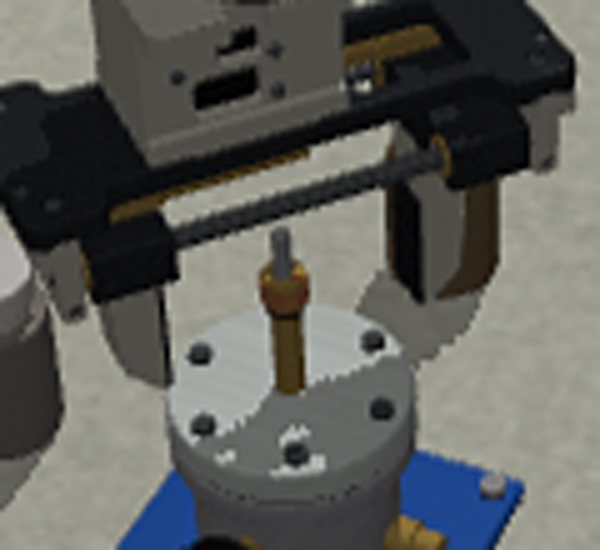

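The fingers straddle the nut, which is at about (284,290) in the crop, and its height matches the pads. I'll close on it.

Request:
carry_out:
  motion:
    - [1,0,0,0,0]
    - [1,0,0,0,0]
    - [1,0,0,0,0]
    - [1,0,0,0,0]
    - [1,0,0,0,0]
    - [1,0,0,0,0]
    - [1,0,0,0,0]
    - [1,0,0,0,0]

```text
time: 9.1
tool_pos: [609.2, 169.3, 120.0]
tcp_rot: [3.142, -0.0, -0.748]
contact_force: [0.2, -0.1, -0.2]
grip_width: 16.3
```

```bash
python3 go.py 609.26 169.25 120
python3 - <<'E'
from plant import bot
from h import *
S=bot.capture("side")
cv2.imwrite("pics/s5.png",cv2.resize(S["color"][180:290,190:310,::-1],None,fx=5,fy=5,interpolation=cv2.INTER_CUBIC))
E
```

```text
t 9.1 pos [609.25 169.28 120.03] rot [ 3.1416e+00 -1.0000e-04 -7.4840e-01] q [ 0.15   0.63   1.351 -0.     1.161  2.469] F [ 0.25 -0.13 -0.16] M [ 0.092 -0.001 -0.015] w 16.26
shift [0.03 0.01 0.03]
```

View pics/s5.png

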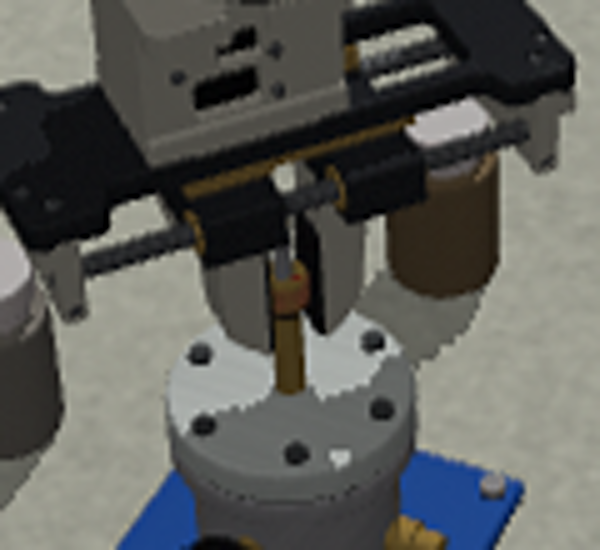

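Request:
carry_out:
  motion:
    - [1,0,0,-0.12,-7]
    - [1,0,0,-0.25,-15]
    - [1,0,0,-0.37,-22]
    - [1,0,0,-0.5,-30]
    - [1,0,0,-0.62,-37]
    - [1,0,0,-0.75,-45]
    - [1,0,0,-0.75,-45]

```text
time: 10.02
tool_pos: [609.3, 169.3, 120.8]
tcp_rot: [3.142, -0.0, 0.036]
contact_force: [0.2, 0.8, -0.0]
grip_width: 14.8
```

```bash
python3 go.py 609.26 169.25 120.75 0.037
```

```text
t 10.03 pos [609.26 169.27 120.8 ] rot [ 3.1415e+00 -1.0000e-04  3.5800e-02] q [ 0.15   0.629  1.35  -0.     1.162  1.685] F [ 0.2   0.76 -0.03] M [-0.013 -0.016  0.059] w 14.78
shift [-0.    0.02  0.05]
spin -0.07
```

Run:
```python
from plant import bot
from h import *
S=bot.capture("side")
for i in range(6):print(round(bot.get_obs()["grip_width"],2),bot.get_obs()["contact_force"].round(1),end=' '); bot.capture("wrist")
cv2.imwrite("pics/s6.png",cv2.resize(S["color"][180:290,190:310,::-1],None,fx=5,fy=5,interpolation=cv2.INTER_CUBIC))
```

```text
14.6 [-0.4  0.4 -0.4] 14.89 [ 0.  -0.1  0.3] 14.82 [ 0.6 -0.1  0.5] 14.59 [-0.6 -0.1  0.4] 14.53 [ 0.6 -0.1 -0.6] 14.7 [ 0.6 -0.6 -1. ]
```

View pics/s6.png

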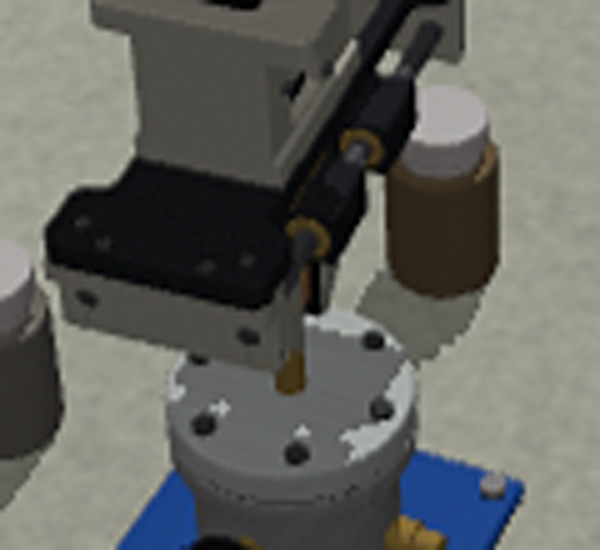

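Request:
carry_out:
  motion:
    - [1,0,0,-0.15,-9]
    - [1,0,0,-0.3,-18]
    - [1,0,0,-0.45,-27]
    - [1,0,0,-0.6,-36]
    - [1,0,0,-0.75,-45]
    - [1,0,0,-0.9,-54]
    - [1,0,0,-1.05,-63]
    - [1,0,0,-1.2,-72]
    - [1,0,0,-1.35,-81]
    - [1,0,0,-1.35,-81]

```text
time: 11.62
tool_pos: [609.3, 169.3, 122.2]
tcp_rot: [3.141, 0.0, 1.448]
contact_force: [1.3, 0.3, 0.0]
grip_width: 14.9
```

```bash
python3 go.py 609.26 169.25 122.1 1.45
```

```text
t 11.62 pos [609.28 169.26 122.16] rot [3.1414e+00 1.0000e-04 1.4480e+00] q [ 0.15   0.627  1.349 -0.     1.165  0.273] F [1.28 0.33 0.02] M [-0.002 -0.066  0.003] w 14.87
shift [-0.01 -0.02  0.06]
spin -0.11
```

Request:
carry_out:
  motion:
    - [1,0,0,-0.15,-9]
    - [1,0,0,-0.3,-18]
    - [1,0,0,-0.45,-27]
    - [1,0,0,-0.6,-36]
    - [1,0,0,-0.75,-45]
    - [1,0,0,-0.9,-54]
    - [1,0,0,-1.05,-63]
    - [1,0,0,-1.2,-72]
    - [1,0,0,-1.35,-81]
    - [1,0,0,-1.35,-81]

```text
time: 12.88
tool_pos: [609.3, 169.3, 123.5]
tcp_rot: [-3.142, 0.0, 2.857]
contact_force: [0.3, 0.2, -0.4]
grip_width: 14.6
```

```bash
python3 go.py 609.26 169.25 123.45 2.86
```

```text
t 12.88 pos [609.25 169.3  123.47] rot [-3.1416e+00  1.0000e-04  2.8574e+00] q [ 0.15   0.626  1.347 -0.     1.168 -1.137] F [ 0.34  0.2  -0.38] M [ 0.148 -0.146  0.079] w 14.58
shift [-0.02 -0.05  0.02]
spin -0.15
```

Request:
carry_out:
  motion:
    - [1,0,0,-0.15,-9]
    - [1,0,0,-0.3,-18]
    - [1,0,0,-0.45,-27]
    - [1,0,0,-0.6,-36]
    - [1,0,0,-0.75,-45]
    - [1,0,0,-0.9,-54]
    - [1,0,0,-1.05,-63]
    - [1,0,0,-1.2,-72]
    - [1,0,0,-1.2,-72]

```text
time: 14.0
tool_pos: [609.3, 169.3, 124.7]
tcp_rot: [-3.141, 0.0, -2.175]
contact_force: [-0.8, -0.3, 0.0]
grip_width: 14.9
```

```bash
python3 go.py 609.26 169.25 124.6 -2.16
python3 - <<'E'
from plant import bot
from h import *
S=bot.capture("side")
cv2.imwrite("pics/s7.png",cv2.resize(S["color"][180:290,190:310,::-1],None,fx=5,fy=5,interpolation=cv2.INTER_CUBIC))
E
```

```text
t 14.0 pos [609.27 169.31 124.72] rot [-3.1414e+00  1.0000e-04 -2.1750e+00] q [ 0.15   0.625  1.346 -0.     1.171 -2.387] F [-0.83 -0.27  0.05] M [ 0.15  -0.101  0.019] w 14.92
shift [ 0.05 -0.03  0.12]
spin -0.86
```

View pics/s7.png

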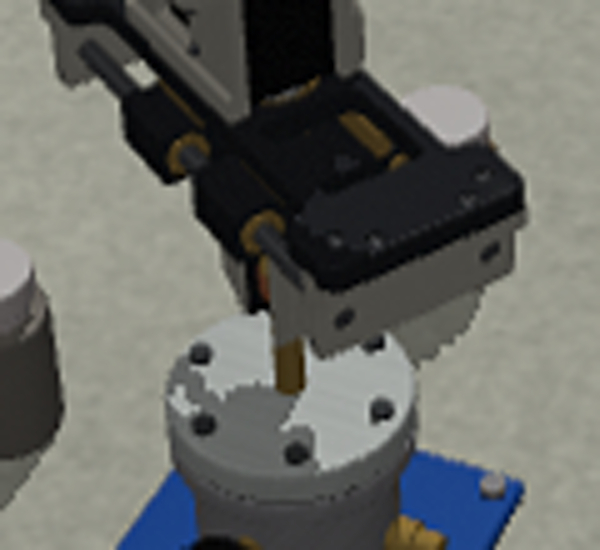

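Request:
carry_out:
  motion:
    - [0,0,0,0,0]
    - [0,0,0,0,0]
    - [0,0,0,0,0]
    - [0,0,0,0,0]
    - [0,0,0,-10,0]
    - [0,0,0,-30,0]
    - [0,0,0,-60,0]
    - [0,0,0,-90,0]
    - [0,0,0,-103,0]
    - [0,0,0,-103,0]

```text
time: 15.3
tool_pos: [609.6, 169.4, 228.5]
tcp_rot: [-3.14, 0.001, -2.176]
contact_force: [0.2, -0.0, -0.0]
grip_width: 92.2
```

```bash
python3 go.py 609.26 169.25 180
python3 - <<'E'
from plant import bot
from h import *
S=bot.capture("side");W=bot.capture("wrist")
cv2.imwrite("pics/s8.png",cv2.resize(S["color"][210:285,190:310,::-1],None,fx=6.5,fy=6.5,interpolation=cv2.INTER_CUBIC))
cv2.imwrite("pics/w8.png",cv2.resize(W["color"][180:240,245:320,::-1],None,fx=10,fy=10,interpolation=cv2.INTER_CUBIC))
def f(c,r,k):
    out=[]
    for v in range(*r):
        for u in range(*k):
            if c["depth"][v,u]>0:
                o,d=ray(c,u,v); out.append(o+d*c["depth"][v,u])
    return np.median(out,0).round(1)
print("pin",f(W,(219,224),(279,285)),"nut",f(W,(207,210),(278,287)),f(W,(211,215),(273,277)),"cap",f(W,(180,190),(255,310)))
E
```

```text
t 15.3 pos [609.55 169.38 228.52] rot [-3.1401e+00  1.3000e-03 -2.1758e+00] q [ 0.15   0.542  1.199 -0.     1.399 -2.387] F [ 0.17 -0.03 -0.02] M [ 0.174 -0.004 -0.003] w 92.2
shift [ 0.34  0.24 48.52]
pin [609.8 168.2 163.8] nut [606.1 163.3 149. ] [613.2 163.1 148.8] cap [602.1 158.   91.3]
```

View pics/s8.png

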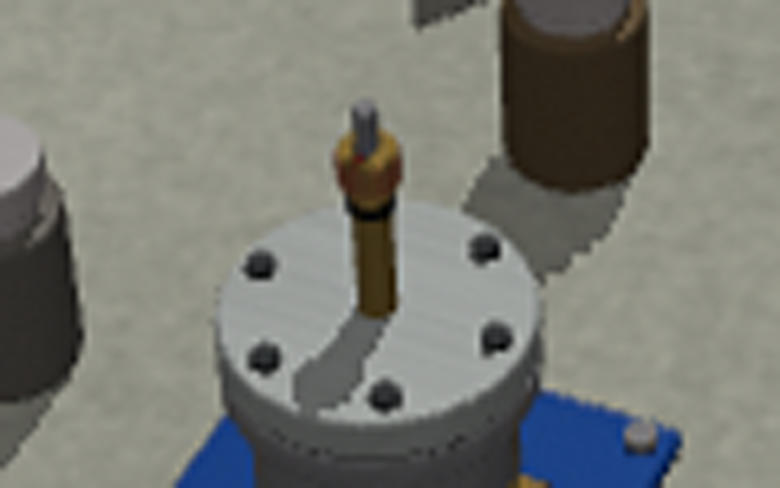

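View pics/w8.png

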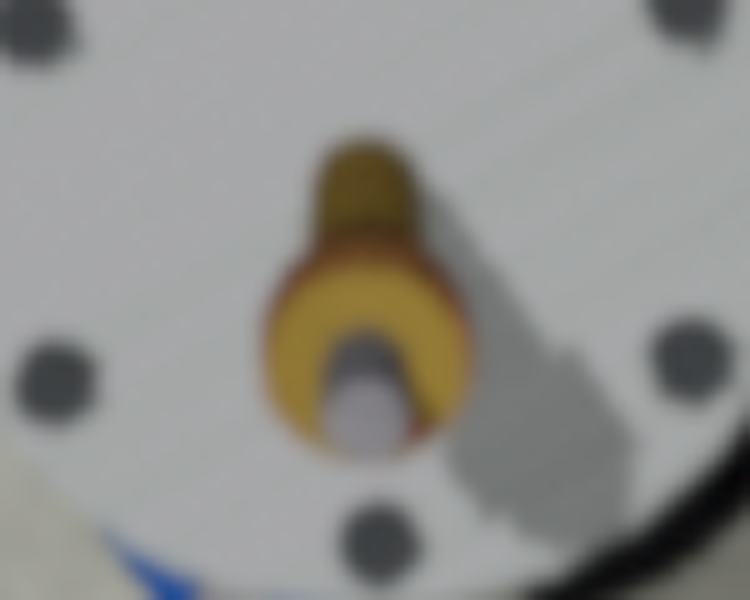

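The lock nut has climbed about 4.4 mm (nut top 144.6 → 149), the pin is still up, and there's a visible gap above the collar at about (372,208). Next I'll shut the fingers and come in above the pin.

Request:
carry_out:
  motion:
    - [1,0.3,0.2,0,0]
    - [1,0.3,0.2,0,0]
    - [1,0.3,0.2,0,0]
    - [1,0.3,0.2,10,0]
    - [1,0.3,0.2,25,0]
    - [1,0.3,0.2,40,0]
    - [1,0.3,0.2,50,0]
    - [1,0.3,0.2,55,0]
    - [1,0.3,0.2,57,0]
    - [1,0.3,0.2,57,0]

```text
time: 16.65
tool_pos: [608.5, 169.1, 169.8]
tcp_rot: [3.141, -0.001, -2.176]
contact_force: [0.1, 0.4, -0.2]
grip_width: 0.9
```

```bash
python3 go.py 609.26 169.25 164
python3 - <<'E'
from plant import bot
from h import *
S=bot.capture("side")
cv2.imwrite("pics/s9.png",cv2.resize(S["color"][190:280,190:310,::-1],None,fx=6.5,fy=6.5,interpolation=cv2.INTER_CUBIC))
E
```

```text
t 16.65 pos [608.47 169.09 169.76] rot [ 3.1407e+00 -9.0000e-04 -2.1759e+00] q [ 0.15   0.583  1.29  -0.     1.269 -2.387] F [ 0.1   0.39 -0.21] M [ 0.126 -0.061  0.041] w 0.91
shift [-0.59 -0.56  5.76]
```

View pics/s9.png

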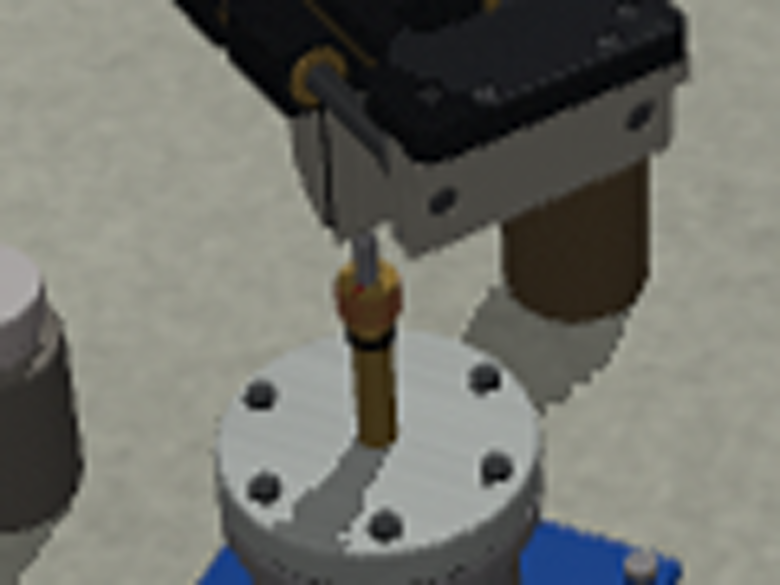

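Request:
carry_out:
  motion:
    - [1,-0.6,-0.5,0.5,0]
    - [1,-0.6,-0.5,1,0]
    - [1,-0.6,-0.5,1.5,0]
    - [1,-0.6,-0.5,2,0]
    - [1,-0.6,-0.5,2,0]
    - [1,-0.6,-0.5,2,0]

```text
time: 17.45
tool_pos: [609.3, 169.3, 168.0]
tcp_rot: [3.141, -0.001, -2.176]
contact_force: [-0.4, -0.0, 0.6]
grip_width: 0.0
```

```bash
python3 go.py 609.26 169.25 164
```

```text
t 17.45 pos [609.27 169.33 167.95] rot [ 3.1409e+00 -7.0000e-04 -2.1758e+00] q [ 0.15   0.586  1.29  -0.     1.266 -2.387] F [-0.4  -0.03  0.64] M [ 0.182 -0.047 -0.038] w 0.01
shift [ 0.07 -0.04  3.95]
```

Request:
carry_out:
  motion:
    - [1,0,0,0.5,0]
    - [1,0,0,1,0]
    - [1,0,0,1.5,0]
    - [1,0,0,2,0]
    - [1,0,0,2.5,0]
    - [1,0,0,3,0]
    - [1,0,0,3.5,0]
    - [1,0,0,4,0]
    - [1,0,0,4,0]

```text
time: 18.58
tool_pos: [609.3, 169.3, 164.2]
tcp_rot: [3.141, -0.001, -2.176]
contact_force: [0.4, -0.4, 2.0]
grip_width: 0.4
```

```bash
python3 go.py 609.26 169.25 164
```

```text
t 18.57 pos [609.31 169.31 164.22] rot [ 3.1412e+00 -5.0000e-04 -2.1758e+00] q [ 0.15   0.589  1.296 -0.     1.258 -2.387] F [ 0.43 -0.41  1.98] M [ 0.12   0.01  -0.036] w 0.39
shift [0.08 0.   0.22]
```

Request:
carry_out:
  motion:
    - [1,0,0,0.5,0]
    - [1,0,0,1,0]
    - [1,0,0,1.5,0]
    - [1,0,0,2,0]
    - [1,0,0,2,0]

```text
time: 19.2
tool_pos: [609.4, 169.3, 162.4]
tcp_rot: [3.141, -0.0, -2.176]
contact_force: [-1.4, 0.0, 4.1]
grip_width: 0.4
```

```bash
python3 go.py 609.26 169.25 161
```

```text
t 19.2 pos [609.38 169.33 162.37] rot [ 3.1413e+00 -3.0000e-04 -2.1758e+00] q [ 0.15   0.591  1.298 -0.     1.253 -2.387] F [-1.36  0.01  4.09] M [0.136 0.12  0.017] w 0.36
shift [0.13 0.05 1.37]
```

Request:
carry_out:
  motion:
    - [1,0,0,0.5,0]
    - [1,0,0,1,0]
    - [1,0,0,1.5,0]
    - [1,0,0,2,0]
    - [1,0,0,2,0]

```text
time: 19.82
tool_pos: [609.4, 169.4, 160.6]
tcp_rot: [3.142, -0.0, -2.176]
contact_force: [-1.8, -1.1, 6.0]
grip_width: 0.5
```

```bash
python3 go.py 609.26 169.25 159.5; python3 -c "
from plant import bot
for i in range(4): print(bot.get_obs()['contact_force'].round(1),bot.get_obs()['tool_pos'].round(2)); bot.capture('side')"
```

```text
t 19.82 pos [609.43 169.36 160.57] rot [ 3.1416e+00 -1.0000e-04 -2.1758e+00] q [ 0.15   0.592  1.301 -0.     1.249 -2.387] F [-1.85 -1.09  6.01] M [0.103 0.241 0.021] w 0.51
shift [0.19 0.08 1.07]
[-1.8 -1.1  6. ] [609.43 169.36 160.57]
[-1.1 -0.6  4.9] [609.41 169.38 160.59]
[-1.7 -0.3  6.1] [609.42 169.36 160.61]
[-2.6 -0.9  6.5] [609.41 169.34 160.57]
```

Request:
carry_out:
  motion:
    - [1,0,0,0.3,0]
    - [1,0,0,0.6,0]
    - [1,0,0,0.9,0]
    - [1,0,0,0.9,0]

```text
time: 20.52
tool_pos: [609.4, 169.3, 160.0]
tcp_rot: [-3.141, 0.0, -2.176]
contact_force: [-2.7, -0.2, 6.4]
grip_width: 0.7
```

```bash
python3 -c "
from plant import bot
for i in range(4): print(bot.get_obs()['time'],bot.get_obs()['contact_force'].round(1),bot.get_obs()['tool_pos'].round(2)); bot.capture('side')"
```

```text
20.525 [-2.7 -0.2  6.4] [609.44 169.33 160.02]
20.575 [-1.8  0.1  6.3] [609.43 169.34 160.04]
20.625 [-2.6 -0.3  6.5] [609.45 169.36 160.06]
20.675 [-2.1 -0.3  6.4] [609.45 169.33 160.05]
```

Request:
carry_out:
  motion:
    - [1,0,0,0.4,0]
    - [1,0,0,0.7,0]
    - [1,0,0,0.9,0]
    - [1,0,0,0.9,0]

```text
time: 21.22
tool_pos: [609.4, 169.4, 159.6]
tcp_rot: [-3.141, 0.0, -2.176]
contact_force: [-2.4, -1.0, 6.7]
grip_width: 0.6
```

```bash
python3 -c "
from plant import bot
for i in range(4): print(bot.get_obs()['time'],bot.get_obs()['contact_force'].round(1),bot.get_obs()['tool_pos'].round(2)); bot.capture('side')"
```

```text
21.225 [-2.4 -1.   6.7] [609.45 169.38 159.6 ]
21.275 [-2.2 -0.9  7.8] [609.44 169.36 159.62]
21.325 [-2.  -1.1  7.9] [609.48 169.35 159.63]
21.375 [-2.  -0.9  7.3] [609.48 169.32 159.62]
```

Request:
carry_out:
  motion:
    - [1,0,0,0.4,0]
    - [1,0,0,0.7,0]
    - [1,0,0,0.9,0]
    - [1,0,0,0.9,0]

```text
time: 21.92
tool_pos: [609.5, 169.4, 159.5]
tcp_rot: [-3.141, 0.001, -2.176]
contact_force: [-2.6, -1.1, 7.8]
grip_width: 0.4
```

```bash
python3 -c "
from plant import bot
for i in range(4): print(bot.get_obs()['time'],bot.get_obs()['contact_force'].round(1),bot.get_obs()['tool_pos'].round(2)); bot.capture('side')"
```

```text
21.925 [-2.6 -1.1  7.8] [609.48 169.38 159.47]
21.975 [-2.4 -0.4  8.4] [609.52 169.37 159.47]
22.025 [-3.2 -0.3  8.2] [609.51 169.35 159.48]
22.075 [-3.5 -1.2  7.9] [609.51 169.36 159.48]
```

Request:
carry_out:
  motion:
    - [1,0,0,0.9,0]
    - [1,0,0,1.0,0]
    - [1,0,0,1.1,0]
    - [1,0,0,1.1,0]
    - [1,0,0,1.1,0]

```text
time: 22.75
tool_pos: [609.5, 169.4, 159.3]
tcp_rot: [-3.14, 0.001, -2.176]
contact_force: [-3.2, -1.3, 10.6]
grip_width: 0.7
```

```bash
python3 -c "
from plant import bot
for i in range(4): print(bot.get_obs()['time'],bot.get_obs()['contact_force'].round(1),bot.get_obs()['tool_pos'].round(2)); bot.capture('side')"
```

```text
22.75 [-3.2 -1.3 10.6] [609.53 169.37 159.33]
22.8 [-2.8 -0.   9.8] [609.54 169.37 159.32]
22.85 [-3.2 -1.3  9. ] [609.53 169.39 159.32]
22.9 [-3.1 -0.4  9.5] [609.54 169.38 159.32]
```

The force is now about 9.7 N and rising at roughly 10 N/mm, up from 1 N/mm on the spring, so the pin is on its stop. I'll hold the same target.

Request:
carry_out:
  motion:
    - [1,0,0,0.95,0]
    - [1,0,0,0.95,0]
    - [1,0,0,0.95,0]
    - [1,0,0,0.95,0]
    - [1,0,0,0.95,0]
    - [1,0,0,0.95,0]
    - [1,0,0,0.95,0]
    - [1,0,0,0.95,0]
    - [1,0,0,0.95,0]
    - [1,0,0,0.95,0]

```text
time: 24.2
tool_pos: [609.6, 169.3, 159.3]
tcp_rot: [-3.139, 0.002, -2.176]
contact_force: [-3.6, -0.4, 10.2]
grip_width: 0.5
```

```bash
python3 go.py 609.4 169.3 158.4;  python3 -c "
from plant import bot
from h import *
S=bot.capture('side')
cv2.imwrite('pics/s10.png',cv2.resize(S['color'][190:280,190:310,::-1],None,fx=6.5,fy=6.5,interpolation=cv2.INTER_CUBIC))"
```

```text
t 24.2 pos [609.55 169.35 159.34] rot [-3.1394e+00  1.6000e-03 -2.1756e+00] q [ 0.15   0.592  1.305 -0.     1.242 -2.387] F [-3.59 -0.41 10.23] M [0.051 0.498 0.06 ] w 0.54
shift [0.13 0.1  0.94]
```

Request:
carry_out:
  motion:
    - [1,0,0,0.95,0]
    - [1,0,0,0.95,0]
    - [1,0,0,0.95,0]
    - [1,0,0,0.95,0]
    - [1,0,0,0.95,0]
    - [1,0,0,0.95,0]
    - [1,0,0,0.95,0]
    - [1,0,0,0.95,0]
    - [1,0,0,0.95,0]
    - [1,0,0,0.95,0]

```text
time: 25.5
tool_pos: [609.5, 169.4, 159.4]
tcp_rot: [-3.139, 0.002, -2.176]
contact_force: [-3.8, -1.4, 9.2]
grip_width: 0.5
```

```bash
python3 go.py 609.4 169.3 158.4
```

```text
t 25.5 pos [609.55 169.38 159.35] rot [-3.1389e+00  2.1000e-03 -2.1756e+00] q [ 0.15   0.591  1.305 -0.     1.241 -2.387] F [-3.8  -1.35  9.22] M [ 0.038  0.552 -0.035] w 0.49
shift [0.15 0.08 0.95]
```

View pics/s10.png

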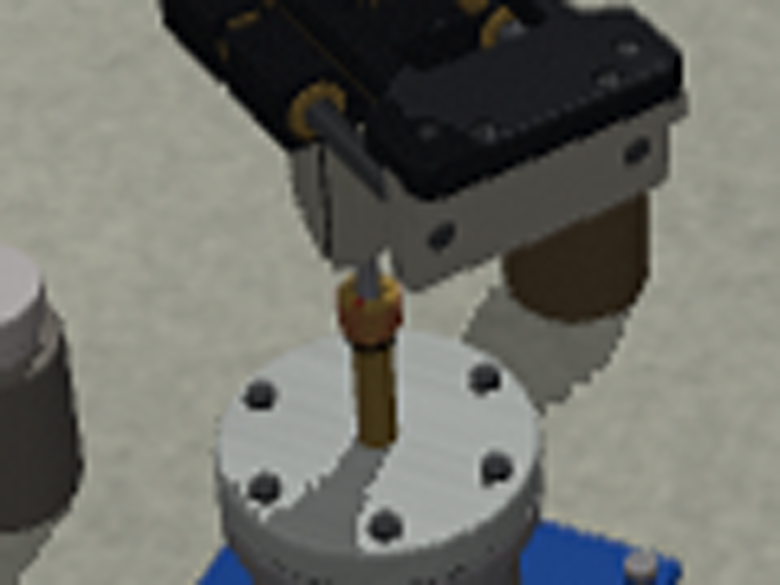

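Request:
carry_out:
  motion:
    - [1,0,0,0.5,0]
    - [1,0,0,-1,0]
    - [1,0,0,-3,0]
    - [1,0,0,-6,0]
    - [1,0,0,-15,0]
    - [1,0,0,-30,0]
    - [1,0,0,-50,0]
    - [1,0,0,-68,0]
    - [1,0,0,-70,0]
    - [1,0,0,-70,0]

```text
time: 26.75
tool_pos: [609.2, 169.3, 229.2]
tcp_rot: [-3.139, 0.002, -2.176]
contact_force: [-0.9, 0.6, 0.2]
grip_width: 0.2
```

```bash
python3 go.py 609.26 169.25 230
python3 - <<'E'
from plant import bot
from h import *
S=bot.capture("side");W=bot.capture("wrist")
cv2.imwrite("pics/s11.png",cv2.resize(S["color"][190:360,160:310,::-1],None,fx=3.5,fy=3.5,interpolation=cv2.INTER_CUBIC))
cv2.imwrite("pics/s12.png",cv2.resize(S["color"][210:285,190:310,::-1],None,fx=6.5,fy=6.5,interpolation=cv2.INTER_CUBIC))
def f(c,r,k):
    out=[]
    for v in range(*r):
        for u in range(*k):
            if c["depth"][v,u]>0:
                o,d=ray(c,u,v); out.append(o+d*c["depth"][v,u])
    return np.median(out,0).round(1)
print("pin",f(W,(219,224),(279,285)),"nut",f(W,(207,210),(278,287)),"cap",f(W,(180,190),(255,310)))
E
```

```text
t 26.75 pos [609.2  169.34 229.15] rot [-3.1390e+00  1.9000e-03 -2.1756e+00] q [ 0.15   0.54   1.2   -0.     1.398 -2.387] F [-0.86  0.58  0.18] M [ 0.076 -0.049 -0.006] w 0.19
shift [ 0.04 -0.1  -0.84]
pin [610.5 168.6 163.3] nut [606.7 163.9 148.9] cap [602.6 158.2  91.3]
```

View pics/s11.png

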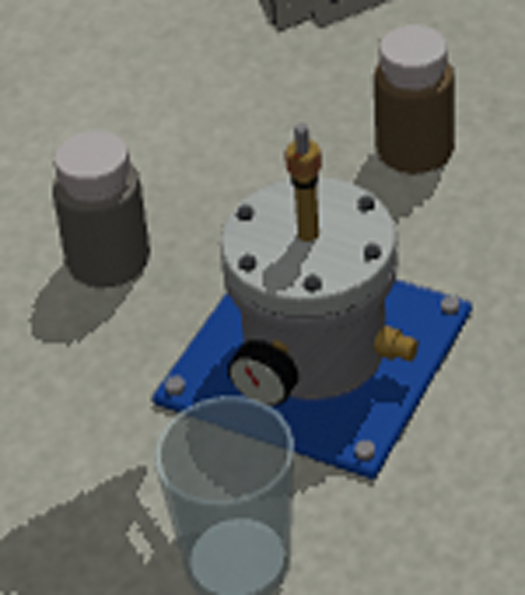

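View pics/s12.png

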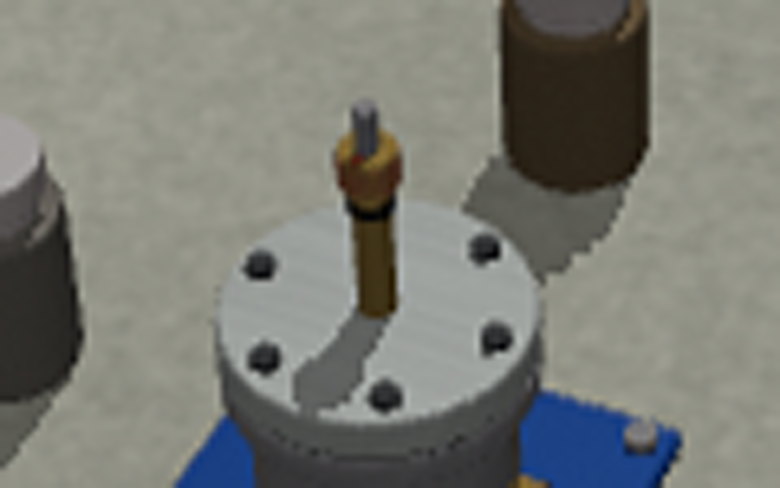

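The pin has sprung back: its top is at (364,105), as it was before the press. The nut is still raised, and the bottles and beaker haven't moved. I'll hand the job in.

```bash
python3 -c "
from plant import bot
print(bot.close_job(), bot.get_obs()['time'])"
```

```text
the job is handed in; nothing more can be done
the job is handed in; nothing more can be done
```

The filter cell was vented in the order you asked, and the job was handed in at about 27 s of the 72 s allowed. No verdict is reported.

- **Lock nut:** I gripped it and turned it 4.86 rad (about 278°, against the 240° needed) counter-clockwise, raising the tool with the thread, then let go. The nut's top rose from about 144.6 to 149 mm above the bench, which fits the thread pitch for a turn of about 265–280°.
- **Valve tip:** I pressed it with the shut fingertips. The force rose gently to about 7.5 N, then at about 10 N/mm, which showed the pin was on its stop. I held it there for about 3 s at 9–10.6 N.
- **After the press:** The last pictures showed the pin back at its original height, the nut still unscrewed, the bottles and beaker where they stood, and the gripper clear about 65 mm above the pin.

Three readings did not agree exactly:
- **Starting pin height:** the first two-view estimate was 168 mm. The depth reading gave 164 mm, and the touch confirmed the lower figure.
- **Grip opening:** it settled at 14.7 mm on the 16 mm nut.
- **Sideways force:** about 3–4 N built up during the press and was gone after release.

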